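# Swap the vented cap on a culture jar for its storage cap

## Task

Fermentation is over for the jar that wears the vented cap (the one with the tall thin chimney): pull that cap straight off its snap balls and set it rim-down, flat, in the pocket of the empty aluminium dish. Then take the knobbed storage cap from the other dish and press it onto the opened jar until it snaps fully home, and let go. Leave the other jar with its cap on, and do not knock the burner, the upturned glass jar or the stack of culture dishes.

Things in the scene. Friction and masses are not known exactly. Their poses are not given: they have to be found in the camera images.
- jar_work: Fixed white jar, vented cap on at the start. Foot 90 mm across, body 76 to height 84, neck 45, its tapered top (39) 122 mm up. Four sprung steel balls 107 mm up bulge 4.5 mm from the neck and snap over a cap's lip (about 10 N on or off). A cap fully home has its rim 96 mm above this origin; one merely laid on the balls stands 17 mm higher. Origin: foot centre on the bench, z up.
- jar_done: The other fixed jar, same shape and size, already wearing a storage cap; leave it alone. Origin: centre of the foot on the bench.
- vent_cap: grey push-on cap, a ribbed skirt 62 mm across and 31 mm high, open underneath (26 mm deep inside), with an inward lip of 49 mm bore round the rim; on it stands a chimney 26 mm across and 60 mm tall (top 91 mm above the rim). About 70 g. At the start snapped home on jar_work. Origin: centre of the open rim (its underside); z up its axis, away from the rim.
- store_cap: grey push-on cap, a ribbed skirt 62 mm across and 31 mm high, open underneath (26 mm deep inside), with an inward lip of 49 mm bore round the rim; on it a stout round knob 34 mm across and 30 mm tall (top 61 mm above the rim). About 60 g. At the start it stands rim-down in dish_full. Origin: centre of the open rim (its underside); z up its axis, away from the rim.
- done_cap: The same kind of storage cap, snapped home on jar_done; to be left there. Origin: centre of the open rim (its underside); z up its axis, away from the rim.
- dish_free: Fixed round aluminium dish, 84 mm across and 12 mm high, empty at the start, with a round pocket 68 mm across and 6 mm deep whose floor is 6 mm above the bench. Origin: its centre on the bench.
- dish_full: The same kind of fixed dish, holding the storage cap at the start. Origin: its centre on the bench.
- burner: Loose steel gas burner (out), base 72 mm across, upright tube 18 mm across (26 mm at its brass collar), 150 mm tall. Origin: centre of its underside.
- glass_jar: Loose clear glass jar standing upside down, 80 mm across, 150 mm tall. Origin: centre of its underside.
- petri_stack: Loose stack of three culture dishes, 90 mm across, 48 mm tall, moves as one. Origin: centre of its underside.
There are look-alikes about, which are no part of the job. What is shaped like the vent_cap but green is not meant. What is shaped like the store_cap but turquoise is not meant.

How it is judged:
By the outcome, as a careful person would: the job done as asked, in the order asked, and still so for the second after the job is handed in, with the robot touching nothing.
It also fails if it takes over 58 s, if anything falls off the work surface, if the arm or the gripper's body presses on something with over 40 N, if the wrist force passes 120 N, or if a joint passes its speed limit or range.

## Robot

A 7-joint arm with a two-finger parallel gripper is mounted at the origin on the work surface. World frame = base frame: x ahead of the robot, y to its left, z up, the work surface at z = 0. Lengths are in m, angles in rad, forces in N, time in s.
With the tool pointing down it reaches from about 0.425 to 0.875 m from the base axis. Payload 4.7 kg.
Tool frame: the origin (TCP) lies midway between the tips of the shut fingers; the grasp point (between the pads) lies 19 mm behind it; z points along the fingers, y is the line along which they close (so a half turn about z gives the same grasp; the last joint's range is limited). The gripper opens to 85 mm and grips with 20 to 120 N. Pads are 22 mm wide; open, the fingers measure 114 mm over their backs; the gripper's body (76 mm by 85 mm) begins 54 mm behind the grasp point. The pads swing forward as they close: fully open they stand 13 mm farther back than shut.
Start: joints at [0.014, 0.321, -0.07, 1.45, 0.023, 1.371, -0.057], TCP at [0.65, -0, 0.231] pointing down, gripper open.
Joint ranges: [-2.86, 2.86], [-0.3, 2.09], [-1.38, 1.24], [0.06, 2.45], [-1.56, 4.7], [0.09, 2.05], [-2.69, 2.69]. Speed limits (rad/s): [2.57, 2.57, 3.14, 3.14, 3.14, 3.14, 3.14].

## Interface

Orientations are given as [roll, pitch, yaw] about the fixed x, y, z axes, in that order (R = Rz(yaw) Ry(pitch) Rx(roll)).
In Python, from bench import ctrl gives the robot as it stands.
- The arm moves only by the tool send_rows, never from a script. Its argument "commands" is a list of rows, each a list of 3 entries, a list of its own where there are three numbers: the turn, a rotation vector about the tool's x, y, z each as a share of pi rad, from -1 to 1, then the shift along the tool's x, y, z each as a share of 0.02 m, from -1 to 1, then the opening, from -1 (shut) to 1 (fully open). A call has 1 to 20 rows; each row shifts and turns the commanded pose from where the row before left it, along the tool's axes as they then stand; what a row does not reach is not made up. A row lasts 1/10 s, in which the tool goes at most 50 mm and 8.59 degrees, less where a joint would pass 70% of its speed; a pose out of reach is approached as far as the arm can. A call with a number of a shift or a turn outside -1 to 1 is refused whole. A call with a gripper value outside its range is refused whole. The fingers move at their own pace and stop on an object; "grip_force" is the grip in N (left out, the last holds). Time passes only in rows, so rows that do not move let the fingers close. It gives the time, the measured TCP pose, the force, the opening and the grip force at its end, in the units of the state.
- ctrl.sense(): the state, without advancing time (a new reading comes with each control period).
- ctrl.grab_frame(name): name is "scene" or "side" or "wrist"; returns a dict with "color" (420x560x3 uint8, red, green, blue), "fx", "fy", "cx", "cy" (pixels), "world_to_cam" (4x4, takes a point from world to camera coordinates); the wrist camera has in their place "mount" (4x4, takes a point from camera to tool coordinates, whose origin is the TCP and whose axes are the flange's). Camera axes: x right, y down, z forward; pixel columns grow to the right and rows downward; lengths in m; the calibration is good to about 2 mm. A picture is of the moment at which its call begins: read the wrist's pose just before it. There is no depth.
- ctrl.finish_job(): hands the job in; it is judged then, once.
The state is a dict: "clock": time; "joint_pos": joint angles; "joint_velocities": joint speeds; "effort": joint torques, N m; "tool_pos": TCP position; "tool_rot": TCP orientation; "force": force on the tool from outside, world axes, zero at the start; "ft_torque": the same for the moment, N m; "width": opening from 0.0 (shut) to 1.0 (fully open); "grasp_force": force on a finger pad.
Only numpy, scipy, OpenCV 4.12 (cv2) and the standard library are available. Lean on these libraries where they do the work, as an engineer would, in place of code of your own. Each camera call takes 0.05 s, during which the arm holds its last target. There are 200 camera calls.

## Working session

There is one attempt and no reset: what is moved stays moved. The work goes in short steps, Python scripts to look and compute and a tool call to move; the robot and the scene stay as the last step left them, time stands still between calls to the robot, and variables do not carry over. Pictures are saved under pics/ and viewed, at most 12 in all, crops included, and the job is handed in when it is done.

Besides the shell and the picture viewer there is one more tool, called after "Request:" in YAML: its name, and indented under it one key for each argument. send_rows: Moves the arm, as the interface text tells. Shift numbers are shares of 0.02 m and turn numbers shares of pi rad, none past 1 either way. Its arguments: {"type":"object","properties":{"commands":{"type":"array"},"grip_force":{"type":"number"}},"required":["commands"]}

```bash
mkdir -p pics; ls; python3 - <<'E'
from bench import ctrl
import cv2,pickle
d={}
s=ctrl.sense();print(s)
for n in("scene","side","wrist"):
    f=ctrl.grab_frame(n);d[n]=f
    cv2.imwrite(f"pics/{n}0.png",f["color"][:,:,::-1])
    print(n,{k:v for k,v in f.items() if k!="color"})
pickle.dump((s,d),open("f0.pkl","wb"))
E
```

```text
pics
{'clock': 0.0, 'joint_pos': array([ 0.01409852,  0.32180095, -0.07010946,  1.45171038,  0.02260015,
        1.37081589, -0.05691209]), 'joint_velocities': array([-8.13236449e-04,  6.81257003e-04,  1.32498661e-05,  2.79192059e-04,
       -7.86405462e-05,  1.60590492e-03, -1.19349075e-03]), 'effort': array([-1.25131752e-03, -4.93579853e+01, -3.82724963e-01, -3.14334905e+01,
        1.30020955e-02,  1.12603378e-02,  4.26072404e-06]), 'tool_pos': array([ 6.49438809e-01, -3.38460450e-05,  2.30220269e-01]), 'tool_rot': array([-3.13964783e+00,  9.40975911e-05,  1.57084066e+00]), 'force': array([0.2115503 , 0.42086082, 0.21373898]), 'ft_torque': array([ 0.0078953 , -0.03922478,  0.07158612]), 'grasp_force': 0.0, 'width': 1.0021751174082705}
scene {'fx': 382.43948434897544, 'fy': 382.43948434897544, 'cx': 279.1587980712627, 'cy': 211.1972533227524, 'world_to_cam': array([[ 0.79347035,  0.60845123,  0.01385335, -0.4435095 ],
       [ 0.5277119 , -0.67648356, -0.51370239, -0.25617151],
       [-0.30319129,  0.41491819, -0.8578566 ,  1.02256315],
       [ 0.        ,  0.        ,  0.        ,  1.        ]])}
side {'fx': 434.00823269728915, 'fy': 434.00823269728915, 'cx': 272.05532156407844, 'cy': 215.29965661477095, 'world_to_cam': array([[-0.87284623, -0.4877767 ,  0.01460653,  0.5142836 ],
       [-0.30906077,  0.52938598, -0.79008349,  0.25507247],
       [ 0.37765183, -0.6941357 , -0.6128252 ,  0.72367713],
       [ 0.        ,  0.        ,  0.        ,  1.        ]])}
wrist {'fx': 329.126637133368, 'fy': 329.126637133368, 'cx': 279.8748938301125, 'cy': 211.52732805205972, 'mount': array([[ 5.06495978e-04, -9.57726169e-01, -2.87680949e-01,
         7.47928241e-02],
       [ 9.99999442e-01,  7.51862432e-04, -7.42428831e-04,
         2.56502120e-04],
       [ 9.27340018e-04, -2.87680413e-01,  9.57726015e-01,
        -1.42396136e-01],
       [ 0.00000000e+00,  0.00000000e+00,  0.00000000e+00,
         1.00000000e+00]])}
```

View pics/scene0.png

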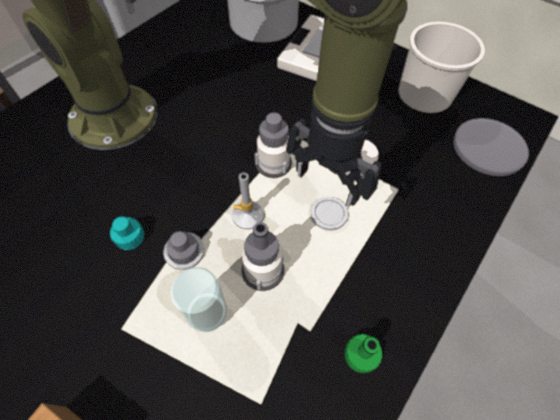

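View pics/side0.png

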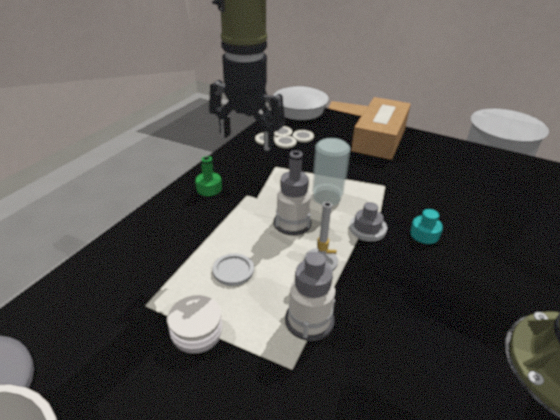

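Candidates for the vented cap: the grey one with a chimney at scene (261,235) / side (295,165), and the green one at scene (365,350) / side (208,175). Candidates for the storage cap: the grey knobbed one in a dish at scene (183,247) / side (369,220), the turquoise one at scene (127,232) / side (427,226), and the one on jar_done at scene (273,130) / side (314,270).
I take the grey chimney cap on the jar and the grey cap in the dish, because both colour and place fit. The empty dish is at scene (330,212) / side (233,268), and the petri stack is at side (195,322). I'll confirm in one crop.

```bash
python3 - <<'E'
import pickle,cv2,numpy as np
s,d=pickle.load(open("f0.pkl","rb"))
a=d["scene"]["color"][160:340,150:350];b=d["side"]["color"][140:320,210:410]
m=np.hstack([cv2.resize(x,(400*1,360),interpolation=cv2.INTER_CUBIC) for x in(a,b)])
m=cv2.convertScaleAbs(m,alpha=1.3,beta=15)
for i in range(0,800,40): cv2.line(m,(i,0),(i,4),(255,0,0),1)
for i in range(0,360,40): cv2.line(m,(0,i),(4,i),(255,0,0),1)
cv2.imwrite("pics/crop1.png",m[:,:,::-1])
E
```

```text
(no output)
```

View pics/crop1.png

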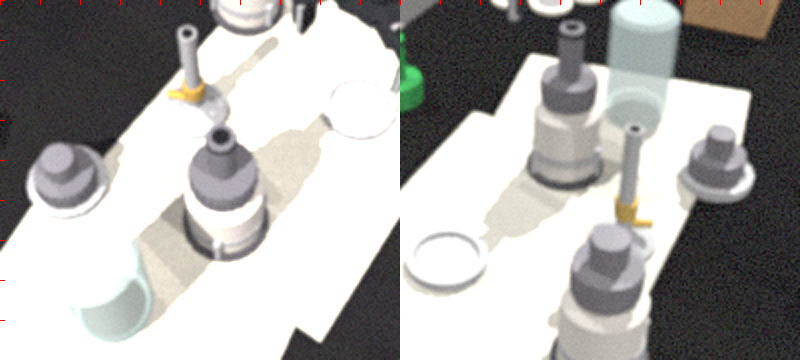

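The crop confirms them: the grey chimney top is at scene (260.5,229) / side (296,154.5), the knob top at scene (179,238.5) / side (370,207.5), and the empty dish at scene (329.5,213.5) / side (233,269.5). Next I triangulate.

```bash
cat > h.py <<'E'
import numpy as np
from scipy.spatial.transform import Rotation as R
def cam(f,s=None):
    K=np.array([[f["fx"],0,f["cx"]],[0,f["fy"],f["cy"]],[0,0,1]])
    if "mount" in f:
        T=np.eye(4);T[:3,:3]=R.from_euler("xyz",s["tool_rot"]).as_matrix();T[:3,3]=s["tool_pos"]
        W=np.linalg.inv(T@f["mount"])
    else: W=f["world_to_cam"]
    return K,W
def ray(c,p):
    K,W=c;d=W[:3,:3].T@np.linalg.solve(K,[*p,1]);return -W[:3,:3].T@W[:3,3],d/np.linalg.norm(d)
def tri(cs,ps):
    A=0;b=0
    rs=[ray(c,p) for c,p in zip(cs,ps)]
    for o,d in rs:
        M=np.eye(3)-np.outer(d,d);A=A+M;b=b+M@o
    x=np.linalg.solve(A,b);return x,max(np.linalg.norm(np.cross(d,x-o)) for o,d in rs)
def onz(c,p,z):
    o,d=ray(c,p);return o+d*(z-o[2])/d[2]
def proj(c,X):
    K,W=c;q=K@(W[:3,:3]@X+W[:3,3]);return q[:2]/q[2]
E
python3 - <<'E'
import pickle;from h import *
np.set_printoptions(precision=4,suppress=True)
s,d=pickle.load(open("f0.pkl","rb"))
a,b,w=cam(d["scene"]),cam(d["side"]),cam(d["wrist"],s)
for n,p,q in [("chim",(260.5,229),(296,154.5)),("knob",(179,238.5),(370,207.5)),("dish",(329.5,213.5),(233,269.5)),("burner",(244,176.5),(327.5,204.5)),("doneknob",(273,119),(315.5,258.5)),("petri",(368,152),(193,309)),("glassbase",(206.5,312),(328,195))]:
    x,e=tri([a,b],[p,q]);print(n,x,e,proj(w,x))
E
```

```text
chim [ 0.5922 -0.1005  0.1841] 0.0008212403279174884 [198.3013 373.1907]
knob [ 0.4341 -0.1685  0.0622] 0.0003563514486501973 [ 87.3956 339.8012]
dish [0.6263 0.0992 0.0039] 0.0007204534035319144 [258.3736  88.3305]
burner [ 0.4815 -0.0165  0.1492] 0.0012429341976640967 [ 50.2378 242.7938]
doneknob [0.4363 0.1347 0.1542] 0.0001147470344723174 [-84.2775   5.4421]
petri [0.6102 0.2588 0.0569] 0.008997140382249157 [ 228.7258 -140.9552]
glassbase [ 0.5614 -0.2378  0.0086] 0.0008367101053499508 [214.0993 357.3917]
```

View pics/wrist0.png

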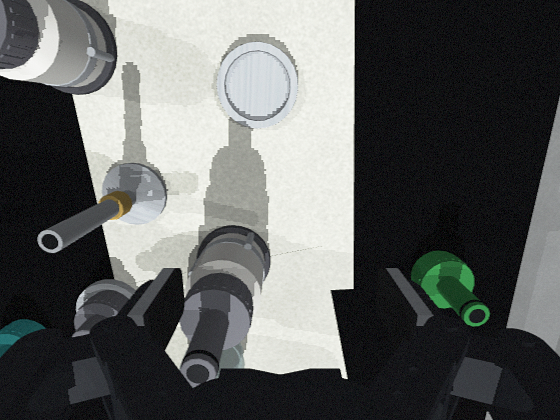

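The wrist view shows the chimney top at (200,369), the empty dish's rim at (257,83) and the burner top at (50,241). All three are within about 5 px of the predicted positions. I'll refine with three views and ray casts.

```bash
python3 - <<'E'
import pickle,cv2;from h import *
np.set_printoptions(precision=4,suppress=True)
s,d=pickle.load(open("f0.pkl","rb"))
a,b,w=cam(d["scene"]),cam(d["side"]),cam(d["wrist"],s)
g=cv2.cvtColor(d["wrist"]["color"],cv2.COLOR_RGB2GRAY)
# dish in the wrist view: Hough circle (near-round there)
c=cv2.HoughCircles(cv2.medianBlur(g,3)[20:150,190:330],cv2.HOUGH_GRADIENT,1,200,param1=80,param2=15,minRadius=30,maxRadius=50)
c=c[0,0]+[190,20,0];print("dish circle",c)
t=np.array([cv2.circle(np.zeros(g.shape,np.uint8),(200,369),6,1,-1)])
print("chim 3v",tri([a,b,w],[(260.5,229),(296,154.5),(200,369)]))
print("chim side pair b,w",tri([b,w],[(296,154.5),(200,369)]),"a,w",tri([a,w],[(260.5,229),(200,369)]))
print("dish 3v",tri([a,b,w],[(329.5,213.5),(233,269.5),c[:2]]))
for n,k,p in (("a",a,(329.5,213.5)),("b",b,(233,269.5)),("w",w,c[:2])): print("dish z12",n,onz(k,p,.012))
for n,k,p in (("a",a,(260.5,229)),("b",b,(296,154.5)),("w",w,(200,369))): print("chim z187",n,onz(k,p,.187))
for n,k,p in (("a",a,(179,238.5)),("b",b,(370,207.5))): print("knob z67",n,onz(k,p,.067))
E
```

```text
dish circle [254.5  84.5  42.7]
chim 3v (array([ 0.5924, -0.0998,  0.183 ]), np.float64(0.0017855420044370818))
chim side pair b,w (array([ 0.5923, -0.1001,  0.1829]), np.float64(0.0016910905869442659)) a,w (array([ 0.5925, -0.0992,  0.1817]), np.float64(0.00039975301384550876))
dish 3v (array([0.6246, 0.101 , 0.0046]), np.float64(0.003016361106913508))
dish z12 a [0.6287 0.095  0.012 ]
dish z12 b [0.6209 0.1056 0.012 ]
dish z12 w [0.6229 0.1024 0.012 ]
chim z187 a [ 0.594  -0.1013  0.187 ]
chim z187 b [ 0.5894 -0.0964  0.187 ]
chim z187 w [ 0.5945 -0.0943  0.187 ]
knob z67 a [ 0.4363 -0.1697  0.067 ]
knob z67 b [ 0.4329 -0.1616  0.067 ]
```

Request:
send_rows:
  commands:
    - [[0,0,0],[-1,-0.57,0],1]
    - [[0,0,0],[-1,-0.57,0],1]
    - [[0,0,0],[-1,-0.57,0],1]
    - [[0,0,0],[-1,-0.57,0],1]
    - [[0,0,0],[-1,-0.57,0],1]
    - [[0,0,0],[0,0,0],1]
    - [[0,0,0],[0,0,0],1]

```text
clock: 0.85
tool_pos: [0.5929, -0.1001, 0.2312]
tool_rot: [3.142, -0.0, 1.57]
force: [0.5, 0.2, 0.1]
width: 1.008
grasp_force: 0.0
```

```bash
python3 - <<'E'
from bench import ctrl
from h import *
import cv2,pickle
s=ctrl.sense();f=ctrl.grab_frame("wrist");pickle.dump((s,f),open("f1.pkl","wb"))
print(s["tool_pos"],s["tool_rot"])
w=cam(f,s)
for X in((.5924,-.1,.187),(.434,-.167,.067),(.6235,.1015,.012)):print(proj(w,np.array(X)))
cv2.imwrite("pics/w1.png",f["color"][:,:,::-1])
E
```

```text
[ 0.59293308 -0.10007992  0.2312289 ] [ 3.14151921e+00 -4.80412197e-04  1.56977369e+00]
[278.79723559 240.9283092 ]
[123.54464484 258.38861672]
[312.25033053 -27.80701101]
```

View pics/w1.png

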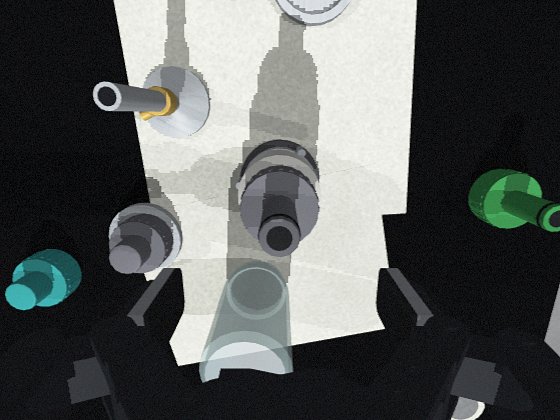

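The chimney top shows at (279,236), centred between the fingers. The knob top is at (126,260) and the glass base at (257,292). I triangulate from the two wrist positions.

```bash
python3 - <<'E'
import pickle;from h import *
np.set_printoptions(precision=4,suppress=True)
s,d=pickle.load(open("f0.pkl","rb"));s1,f1=pickle.load(open("f1.pkl","rb"))
a,b,w,v=cam(d["scene"]),cam(d["side"]),cam(d["wrist"],s),cam(f1,s1)
print("chim 2wrist",tri([w,v],[(200,369),(279,236)]),"all",tri([a,b,w,v],[(260.5,229),(296,154.5),(200,369),(279,236)]))
print(onz(v,(279,236),.187),onz(v,(279,236),.184))
print("knob",tri([a,b,v],[(179,238.5),(370,207.5),(126,260)]),onz(v,(126,260),.067),onz(v,(126,260),.062))
E
```

```text
chim 2wrist (array([ 0.5927, -0.099 ,  0.1816]), np.float64(0.00025883582020673034)) all (array([ 0.5924, -0.0994,  0.183 ]), np.float64(0.002112860065049013))
[ 0.5925 -0.0968  0.187 ] [ 0.5925 -0.0979  0.184 ]
knob (array([ 0.4343, -0.1693,  0.0626]), np.float64(0.0013495499601999766)) [ 0.4363 -0.1688  0.067 ] [ 0.4337 -0.1711  0.062 ]
```

Request:
send_rows:
  commands:
    - [[0,0,0],[0.07,0,1],1]
    - [[0,0,0],[0,0,1],1]
    - [[0,0,0],[0,0,1],1]
    - [[0,0,0],[0,0,1],1]
    - [[0,0,0],[0,0,0.3],1]
    - [[0,0,0],[0,0,0],1]
    - [[0,0,0],[0,0,0],-1]
    - [[0,0,0],[0,0,0],-1]
    - [[0,0,0],[0,0,0],-1]
    - [[0,0,0],[0,0,0],-1]
    - [[0,0,0],[0,0,0],-1]
    - [[0,0,0],[0,0,0],-1]
    - [[0,0,0],[0,0,0],-1]
    - [[0,0,0],[0,0,0],-1]
  grip_force: 70

```text
clock: 2.3
tool_pos: [0.5933, -0.0987, 0.1461]
tool_rot: [3.141, 0.0, 1.571]
force: [-0.6, 1.1, 6.0]
width: 0.291
grasp_force: 68.6
```

Request:
send_rows:
  commands:
    - [[0,0,0],[0,0,-0.2],-1]
    - [[0,0,0],[0,0,-0.2],-1]
    - [[0,0,0],[0,0,-0.2],-1]
    - [[0,0,0],[0,0,-0.2],-1]
    - [[0,0,0],[0,0,-0.2],-1]
    - [[0,0,0],[0,0,-0.2],-1]
    - [[0,0,0],[0,0,-0.2],-1]
    - [[0,0,0],[0,0,-0.2],-1]
    - [[0,0,0],[0,0,-0.4],-1]
    - [[0,0,0],[0,0,-0.4],-1]
    - [[0,0,0],[0,0,-0.4],-1]
    - [[0,0,0],[0,0,0],-1]

```text
clock: 3.5
tool_pos: [0.594, -0.0988, 0.2033]
tool_rot: [3.139, 0.0, 1.571]
force: [0.7, 0.2, -0.9]
width: 0.288
grasp_force: 69.8
```

```bash
python3 - <<'E'
from bench import ctrl
import cv2,pickle,numpy as np
s=ctrl.sense();f=ctrl.grab_frame("scene");g=ctrl.grab_frame("side");w=ctrl.grab_frame("wrist");pickle.dump((s,f,g,w),open("f2.pkl","wb"))
print(s["tool_pos"],s["force"],s["width"])
m=np.hstack([cv2.resize(x,(400,300)) for x in(g["color"][60:285,180:480],w["color"])])
cv2.imwrite("pics/p2.png",m[:,:,::-1])
E
```

```text
[ 0.59397807 -0.09876839  0.20325152] [ 0.6910946   0.21192394 -0.91421621] 0.28771775549115103
```

View pics/p2.png

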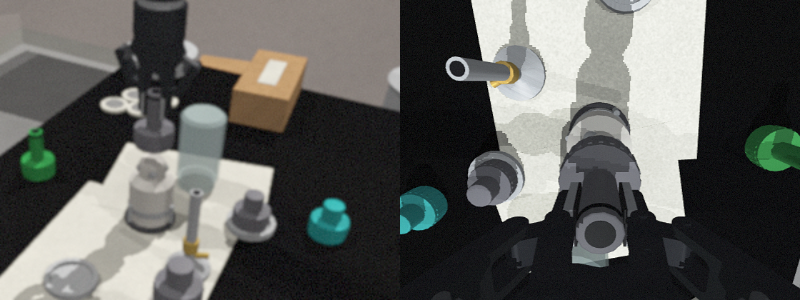

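The cap is off: it hangs in the gripper and the neck is bare, at about crop (150,175). The wrist view has the chimney top at crop (600,235), still centred. I carry it towards the dish and look at the dish from above.

Request:
send_rows:
  commands:
    - [[0,0,0],[1,0.2,-0.3],-1]
    - [[0,0,0],[1,0.2,0],-1]
    - [[0,0,0],[1,0.2,0],-1]
    - [[0,0,0],[1,0.2,0],-1]
    - [[0,0,0],[1,0.2,0],-1]
    - [[0,0,0],[1,0.2,0],-1]
    - [[0,0,0],[0,0,0],-1]
    - [[0,0,0],[0,0,0],-1]

```text
clock: 4.45
tool_pos: [0.6167, 0.0212, 0.2068]
tool_rot: [-3.141, 0.001, 1.572]
force: [0.5, -0.8, -0.7]
width: 0.287
grasp_force: 69.8
```

```bash
python3 - <<'E'
from bench import ctrl
from h import *
import cv2,pickle
np.set_printoptions(precision=4,suppress=True)
s=ctrl.sense();f=ctrl.grab_frame("wrist");pickle.dump((s,f),open("f3.pkl","wb"))
print(s["tool_pos"]);w=cam(f,s);p=proj(w,np.array([.6235,.102,.012]));print(p)
g=cv2.cvtColor(f["color"],cv2.COLOR_RGB2GRAY)
x0,y0=[max(0,int(v)-90) for v in p]
r=cv2.medianBlur(g,3)[y0:y0+180,x0:x0+180]
for mr in((28,38),(38,60)):
    c=cv2.HoughCircles(r,cv2.HOUGH_GRADIENT,1,8,param1=80,param2=14,minRadius=mr[0],maxRadius=mr[1])
    if c is not None:
        for q in c[0][:3]: print(q+[x0,y0,0],onz(w,q[:2]+[x0,y0],.012),onz(w,q[:2]+[x0,y0],.006))
S,F,G,W=pickle.load(open("f2.pkl","rb"))
k=cam(W,S);print("cap axis at tcp+.04",onz(k,(280,329),S["tool_pos"][2]+.039)-S["tool_pos"])
m=np.hstack([cv2.resize(cv2.copyMakeBorder(r,0,180-r.shape[0],0,180-r.shape[1],0),(360,360)),cv2.resize(g,(440,360))])
cv2.imwrite("pics/p3.png",m);print(x0,y0)
E
```

```text
[0.6167 0.0212 0.2068]
[287.2027 106.0992]
[288.5 107.5  35.2] [0.6248 0.1007 0.012 ] [0.6249 0.1008 0.006 ]
[287.5  97.5  37.4] [0.6237 0.1099 0.012 ] [0.6238 0.1102 0.006 ]
[288.5 115.5  35.2] [0.6248 0.0932 0.012 ] [0.625  0.0931 0.006 ]
[284.5 106.5  43.6] [0.6209 0.1016 0.012 ] [0.6209 0.1017 0.006 ]
[289.5  97.5  38.8] [0.6257 0.1099 0.012 ] [0.6258 0.1102 0.006 ]
[294.5 107.5  39.4] [0.6306 0.1007 0.012 ] [0.6309 0.1008 0.006 ]
cap axis at tcp+.04 [ 0.0001 -0.0013  0.039 ]
197 16
```

View pics/p3.png

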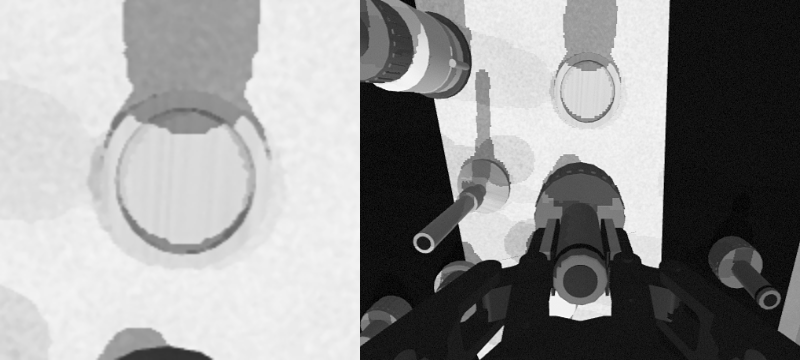

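The pocket centre is at wrist (289,107), which is world (0.625, 0.1013). I move over it and start down.

Request:
send_rows:
  commands:
    - [[0,0,0],[1,0.1,0],-1]
    - [[0,0,0],[1,0.1,0],-1]
    - [[0,0,0],[1,0.1,0],-1]
    - [[0,0,0],[1,0.1,0],-1]
    - [[0,0,0],[0,0,0],-1]
    - [[0,0,0],[0,0,1],-1]
    - [[0,0,0],[0,0,1],-1]
    - [[0,0,0],[0,0,1],-1]
    - [[0,0,0],[0,0,1],-1]
    - [[0,0,0],[0,0,1],-1]
    - [[0,0,0],[0,0,1],-1]
    - [[0,0,0],[0,0,0.5],-1]
    - [[0,0,0],[0,0,0],-1]

```text
clock: 5.8
tool_pos: [0.6239, 0.0991, 0.0756]
tool_rot: [-3.138, 0.002, 1.569]
force: [-0.4, -0.5, -1.4]
width: 0.286
grasp_force: 69.8
```

Request:
send_rows:
  commands:
    - [[0,0,0],[0.1,0.05,0],-1]
    - [[0,0,0],[0,0,0.3],-1]
    - [[0,0,0],[0,0,0.2],-1]
    - [[0,0,0],[0,0,0],-1]
    - [[0,0,0],[0,0,0],-1]

```text
clock: 6.3
tool_pos: [0.626, 0.1034, 0.0674]
tool_rot: [3.142, 0.0, 1.571]
force: [-1.4, -0.1, 0.0]
width: 0.289
grasp_force: 69.8
```

```bash
python3 - <<'E'
from bench import ctrl
import cv2,pickle,numpy as np
s=ctrl.sense();f=ctrl.grab_frame("scene");g=ctrl.grab_frame("side");w=ctrl.grab_frame("wrist");pickle.dump((s,f,g,w),open("f4.pkl","wb"))
print(s["tool_pos"],s["force"])
m=np.hstack([cv2.resize(x,(400,400),interpolation=cv2.INTER_CUBIC) for x in(g["color"][205:305,183:283],w["color"][20:300,140:420])])
cv2.imwrite("pics/p4.png",m[:,:,::-1])
E
```

```text
[0.62598916 0.10337032 0.06737438] [-1.37480183 -0.14562906  0.03346432]
```

View pics/p4.png

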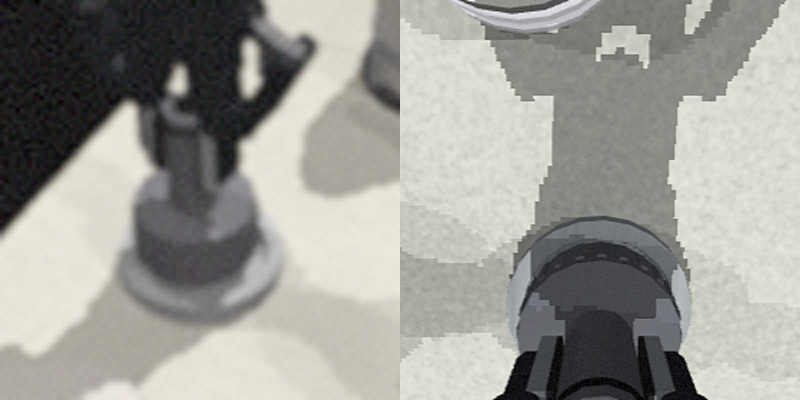

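The cap is just above the dish, and in the wrist crop its skirt centre is at 603 against the dish's 600. I shift about 1 mm and lower it.

Request:
send_rows:
  commands:
    - [[0,0,0],[-0.07,-0.06,0],-1]
    - [[0,0,0],[0,0,0],-1]
    - [[0,0,0],[0,0,0.15],-1]
    - [[0,0,0],[0,0,0.15],-1]
    - [[0,0,0],[0,0,0.12],-1]
    - [[0,0,0],[0,0,0.1],-1]
    - [[0,0,0],[0,0,0],-1]
    - [[0,0,0],[0,0,0],-1]

```text
clock: 7.25
tool_pos: [0.6248, 0.102, 0.0569]
tool_rot: [3.142, 0.0, 1.571]
force: [-0.3, -0.0, -1.6]
width: 0.288
grasp_force: 70.1
```

Request:
send_rows:
  commands:
    - [[0,0,0],[0,0,0.05],-1]
    - [[0,0,0],[0,0,0.05],-1]
    - [[0,0,0],[0,0,0],-1]

```text
clock: 7.55
tool_pos: [0.625, 0.1021, 0.0562]
tool_rot: [3.141, 0.0, 1.571]
force: [-2.2, -0.2, 6.1]
width: 0.286
grasp_force: 70.5
```

Request:
send_rows:
  commands:
    - [[0,0,0],[0,0,0],1]
    - [[0,0,0],[0,0,0],1]
    - [[0,0,0],[0,0,0],1]
    - [[0,0,0],[0,0,0],1]
    - [[0,0,0],[0,0,0],1]
    - [[0,0,0],[0,0,-0.5],1]
    - [[0,0,0],[0,0,-1],1]
    - [[0,0,0],[0,0,-1],1]
    - [[0,0,0],[0,0,-1],1]
    - [[0,0,0],[0,0,-1],1]
    - [[0,0,0],[0,0,-1],1]
    - [[0,0,0],[0,0,-1],1]
    - [[0,0,0],[0,0,-1],1]
    - [[0,0,0],[0,0,-1],1]
    - [[0,0,0],[0,0,0],1]

```text
clock: 9.05
tool_pos: [0.6266, 0.1024, 0.2293]
tool_rot: [3.135, -0.001, 1.571]
force: [0.8, 0.8, -0.0]
width: 0.999
grasp_force: 0.0
```

Request:
send_rows:
  commands:
    - [[0,0,0],[-1,-0.12,0],1]
    - [[0,0,0],[-1,-0.12,0],1]
    - [[0,0,0],[-1,-0.12,0],1]
    - [[0,0,0],[-1,-0.12,0],1]
    - [[0,0,0],[-1,-0.12,0],1]
    - [[0,0,0],[-1,-0.12,0],1]
    - [[0,0,0],[-1,-0.12,0],1]
    - [[0,0,0],[-1,-0.12,0],1]
    - [[0,0,0],[-1,-0.12,0],1]
    - [[0,0,0],[-1,-0.12,0],1]
    - [[0,0,0],[-1,-0.12,0],1]
    - [[0,0,0],[-1,-0.12,0],1]
    - [[0,0,0],[-1,-0.12,0],1]
    - [[0,0,0],[-1,-0.12,0],1]
    - [[0,0,0],[0,0,0],1]
    - [[0,0,0],[0,0,0],1]

```text
clock: 10.65
tool_pos: [0.591, -0.1775, 0.2245]
tool_rot: [-3.141, -0.001, 1.57]
force: [0.0, 1.0, -0.1]
width: 1.0
grasp_force: 0.0
```

```bash
python3 - <<'E'
from bench import ctrl
from h import *
import cv2,pickle
s=ctrl.sense();f=ctrl.grab_frame("scene");g=ctrl.grab_frame("side");w=ctrl.grab_frame("wrist");pickle.dump((s,f,g,w),open("f5.pkl","wb"))
print(s["tool_pos"]);k=cam(w,s)
print(proj(k,np.array([.5925,-.0985,.122])),proj(k,np.array([.4343,-.169,.065])))
m=np.hstack([cv2.resize(g["color"][190:310,183:343],(320,240),interpolation=cv2.INTER_CUBIC),cv2.resize(w["color"],(480,360))[:240]])
m=np.vstack([m,cv2.resize(w["color"][110:320,:],(800,300))])
cv2.imwrite("pics/p5.png",m[:,:,::-1])
E
```

```text
[ 0.59100144 -0.17747559  0.22447997]
[281.96396337 106.65017254] [112.75606487 186.72648381]
```

View pics/p5.png

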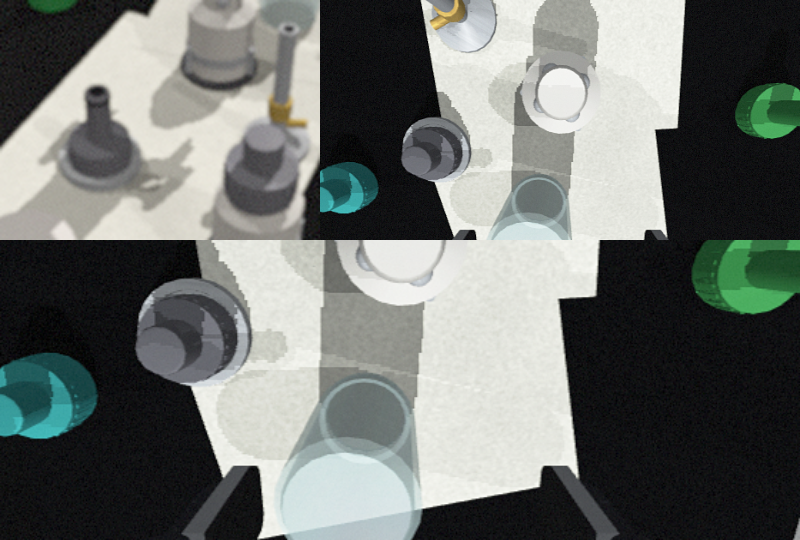

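The side crop shows the vented cap standing flat in the dish. The jar's bare top is at wrist (282,108), world about (0.5927,-0.0995). The knob top is at (112.5,188.5), within 2 px of the prediction. I go over the knob.

Request:
send_rows:
  commands:
    - [[0,0,0],[0.05,-0.98,0],1]
    - [[0,0,0],[0.05,-0.98,0],1]
    - [[0,0,0],[0.05,-0.98,0],1]
    - [[0,0,0],[0.05,-0.98,0],1]
    - [[0,0,0],[0.05,-0.98,0],1]
    - [[0,0,0],[0.05,-0.98,0],1]
    - [[0,0,0],[0.05,-0.98,0],1]
    - [[0,0,0],[0.05,-0.98,0],1]
    - [[0,0,0],[0,0,1],1]
    - [[0,0,0],[0,0,1],1]
    - [[0,0,0],[0,0,1],1]
    - [[0,0,0],[0,0,1],1]
    - [[0,0,0],[0,0,0],1]
    - [[0,0,0],[0,0,0],1]

```text
clock: 12.2
tool_pos: [0.4347, -0.1693, 0.1453]
tool_rot: [3.142, -0.0, 1.572]
force: [-0.9, 0.0, 0.6]
width: 0.996
grasp_force: 0.0
```

```bash
python3 - <<'E'
from bench import ctrl
from h import *
import cv2,pickle
np.set_printoptions(precision=4,suppress=True)
s=ctrl.sense();w=ctrl.grab_frame("wrist");pickle.dump((s,w),open("f6.pkl","wb"))
print(s["tool_pos"]);k=cam(w,s)
for z in(.063,.067):print(proj(k,np.array([.4343,-.169,z])))
print(proj(k,np.array([.4343,-.169,.012])))
cv2.imwrite("pics/p6.png",w["color"][:,:,::-1])
E
```

```text
[ 0.4347 -0.1693  0.1453]
[279.2146 220.8566]
[279.1985 222.6366]
[279.3816 202.3494]
```

View pics/p6.png

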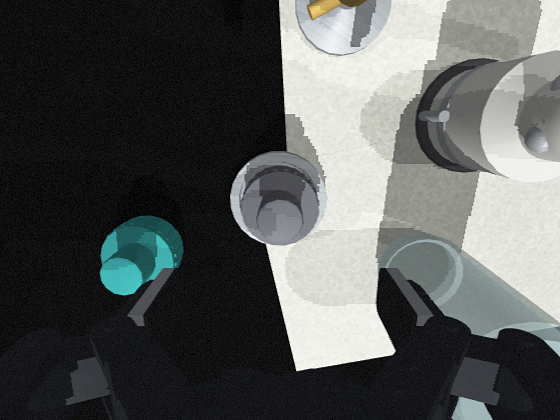

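The knob top is at (279.5,222), as predicted, and the fingers straddle it clear of the glass. I lower and grip.

Request:
send_rows:
  commands:
    - [[0,0,0],[0.03,0,1],1]
    - [[0,0,0],[0,0,1],1]
    - [[0,0,0],[0,0,1],1]
    - [[0,0,0],[0,0,1],1]
    - [[0,0,0],[0,0,0.9],1]
    - [[0,0,0],[0,0,0.2],1]
    - [[0,0,0],[0,0,0],1]
    - [[0,0,0],[0,0,0],1]
    - [[0,0,0],[0,0,0],-1]
    - [[0,0,0],[0,0,0],-1]
    - [[0,0,0],[0,0,0],-1]
    - [[0,0,0],[0,0,0],-1]
    - [[0,0,0],[0,0,0],-1]
    - [[0,0,0],[0,0,0],-1]
    - [[0,0,0],[0,0,0],-1]
    - [[0,0,0],[0,0,0],-1]
  grip_force: 80

```text
clock: 13.85
tool_pos: [0.435, -0.1697, 0.0437]
tool_rot: [3.14, 0.0, 1.571]
force: [-0.5, 1.2, 5.8]
width: 0.371
grasp_force: 79.3
```

Request:
send_rows:
  commands:
    - [[0,0,0],[0,0,-0.3],-1]
    - [[0,0,0],[0,0,-0.7],-1]
    - [[0,0,0],[0,0,-1],-1]
    - [[0,0,0],[0,0,-1],-1]
    - [[0,0,0],[0,0,-1],-1]
    - [[0,0,0],[0,0,-1],-1]
    - [[0,0,0],[0,0,-1],-1]
    - [[0,0,0],[0,0,-1],-1]
    - [[0,0,0],[0,0,-0.5],-1]
    - [[0,0,0],[0,0,0],-1]
    - [[0,0,0],[0,0,0],-1]

```text
clock: 14.95
tool_pos: [0.434, -0.1693, 0.1921]
tool_rot: [-3.141, -0.0, 1.571]
force: [-0.1, 0.5, -1.1]
width: 0.371
grasp_force: 79.3
```

Request:
send_rows:
  commands:
    - [[0,0,0],[0.44,0.985,0],-1]
    - [[0,0,0],[0.44,0.985,0],-1]
    - [[0,0,0],[0.44,0.985,0],-1]
    - [[0,0,0],[0.44,0.985,0],-1]
    - [[0,0,0],[0.44,0.985,0],-1]
    - [[0,0,0],[0.44,0.985,0],-1]
    - [[0,0,0],[0.44,0.985,0],-1]
    - [[0,0,0],[0.44,0.985,0],-1]
    - [[0,0,0],[0,0,0],-1]
    - [[0,0,0],[0,0,0.6],-1]
    - [[0,0,0],[0,0,0.4],-1]
    - [[0,0,0],[0,0,0],-1]
    - [[0,0,0],[0,0,0],-1]

```text
clock: 16.25
tool_pos: [0.5912, -0.0996, 0.1724]
tool_rot: [-3.14, 0.0, 1.57]
force: [-0.2, 0.3, -0.3]
width: 0.371
grasp_force: 79.4
```

```bash
python3 - <<'E'
from bench import ctrl
from h import *
import cv2,pickle
np.set_printoptions(precision=4,suppress=True)
s=ctrl.sense();f=ctrl.grab_frame("scene");g=ctrl.grab_frame("side");w=ctrl.grab_frame("wrist");pickle.dump((s,f,g,w),open("f7.pkl","wb"))
print(s["tool_pos"],s["force"],s["width"]);k=cam(w,s)
print(proj(k,s["tool_pos"]+[0,0,.0233]),proj(k,s["tool_pos"]+[0,0,-.0377]),proj(k,np.array([.5927,-.0993,.122])))
m=np.hstack([cv2.resize(g["color"][130:250,230:350],(360,360),interpolation=cv2.INTER_CUBIC),cv2.resize(w["color"],(440,360))])
cv2.imwrite("pics/p7.png",m[:,:,::-1])
E
```

```text
[ 0.5912 -0.0996  0.1724] [-0.1842  0.2727 -0.2659] 0.3713995360897534
[279.3681 302.2497] [279.7331 245.1497] [282.2461 236.9144]
```

View pics/p7.png

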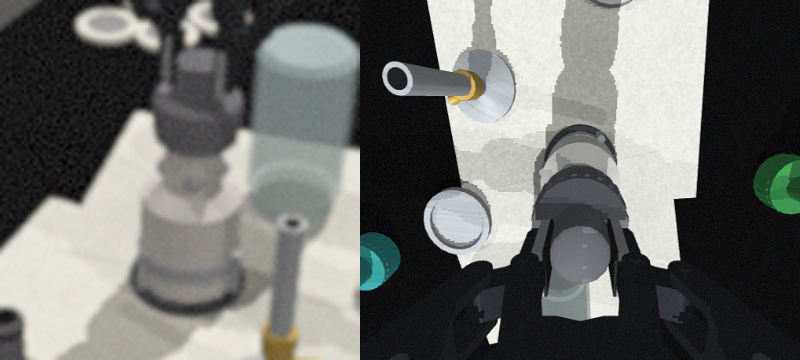

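The cap hangs level above the bare neck. The knob top is near wrist (282,294), about 8 px off straight, so I fit its outline precisely.

```bash
python3 - <<'E'
from h import *
import cv2,pickle
np.set_printoptions(precision=4,suppress=True)
def blob(img,seed,tol=14):
    g=cv2.medianBlur(img,5).copy();m=np.zeros((422,562),np.uint8)
    cv2.floodFill(g,m,seed,0,(tol,)*3,(tol,)*3,4|cv2.FLOODFILL_FIXED_RANGE|cv2.FLOODFILL_MASK_ONLY|(255<<8))
    c=max(cv2.findContours(m[1:-1,1:-1],0,1)[0],key=cv2.contourArea);return cv2.fitEllipse(cv2.convexHull(c))
s,f,g,w=pickle.load(open("f7.pkl","rb"));k=cam(w,s)
e=blob(w["color"],(282,296));print(e,onz(k,e[0],s["tool_pos"][2]+.0233)-s["tool_pos"])
s,w=pickle.load(open("f6.pkl","rb"));k=cam(w,s)
e=blob(w["color"],(280,224));print(e,onz(k,e[0],.067))
s,f,g,w=pickle.load(open("f5.pkl","rb"));k=cam(w,s)
e=blob(w["color"],(282,108));print("jar",e,onz(k,e[0],.122))
E
```

```text
((273.96356201171875, 305.7707824707031), (68.35709381103516, 94.36541748046875), 48.789669036865234) [-0.0022 -0.0017  0.0233]
((282.2685241699219, 212.39422607421875), (63.332611083984375, 76.06103515625), 61.07416915893555) [ 0.4364 -0.1614  0.067 ]
jar ((281.3576965332031, 107.93732452392578), (54.07352828979492, 57.23904800415039), 177.97604370117188) [ 0.5921 -0.0994  0.122 ]
```

Request:
send_rows:
  commands:
    - [[0,0,0],[-0.075,0.03,0],-1]
    - [[0,0,0],[0,0,0.3],-1]
    - [[0,0,0],[0,0,0.3],-1]
    - [[0,0,0],[0,0,0.2],-1]
    - [[0,0,0],[0,0,0.1],-1]
    - [[0,0,0],[0,0,0],-1]
    - [[0,0,0],[0,0,0],-1]

```text
clock: 17.1
tool_pos: [0.5927, -0.1005, 0.155]
tool_rot: [3.141, 0.0, 1.571]
force: [0.4, 0.3, -0.2]
width: 0.369
grasp_force: 79.4
```

Request:
send_rows:
  commands:
    - [[0,0,0],[0,0,0.1],-1]
    - [[0,0,0],[0,0,0.1],-1]
    - [[0,0,0],[0,0,0.1],-1]
    - [[0,0,0],[0,0,0.1],-1]
    - [[0,0,0],[0,0,0],-1]

```text
clock: 17.6
tool_pos: [0.5934, -0.1001, 0.1481]
tool_rot: [3.139, -0.0, 1.571]
force: [-0.2, 0.9, 3.0]
width: 0.371
grasp_force: 79.9
```

Contact with the balls has begun where expected. I keep pressing.

Request:
send_rows:
  commands:
    - [[0,0,0],[0,0,0.12],-1]
    - [[0,0,0],[0,0,0.12],-1]
    - [[0,0,0],[0,0,0.12],-1]
    - [[0,0,0],[0,0,0.12],-1]
    - [[0,0,0],[0,0,0.12],-1]
    - [[0,0,0],[0,0,0],-1]

```text
clock: 18.2
tool_pos: [0.5922, -0.1005, 0.1342]
tool_rot: [-3.141, 0.0, 1.571]
force: [0.5, -0.3, -0.9]
width: 0.373
grasp_force: 79.4
```

Request:
send_rows:
  commands:
    - [[0,0,0],[0,0,0.08],-1]
    - [[0,0,0],[0,0,0.08],-1]
    - [[0,0,0],[0,0,0],-1]
    - [[0,0,0],[0,0,0],-1]

```text
clock: 18.6
tool_pos: [0.5924, -0.1006, 0.1337]
tool_rot: [3.142, 0.0, 1.571]
force: [-4.8, 1.6, 9.4]
width: 0.37
grasp_force: 80.5
```

Request:
send_rows:
  commands:
    - [[0,0,0],[0,0,0.1],-1]
    - [[0,0,0],[0,0,0.1],-1]
    - [[0,0,0],[0,0,0.1],-1]
    - [[0,0,0],[0,0,0],-1]

```text
clock: 19.0
tool_pos: [0.5925, -0.1006, 0.1335]
tool_rot: [3.14, 0.0, 1.571]
force: [-17.0, 3.7, 37.3]
width: 0.372
grasp_force: 83.6
```

It's seated: 37 N and no further travel, at the expected height. I ease off, release, and go up.

Request:
send_rows:
  commands:
    - [[0,0,0],[0,0,-0.2],-1]
    - [[0,0,0],[0,0,-0.2],-1]
    - [[0,0,0],[0,0,0],1]
    - [[0,0,0],[0,0,0],1]
    - [[0,0,0],[0,0,0],1]
    - [[0,0,0],[0,0,0],1]
    - [[0,0,0],[0,0,0],1]
    - [[0,0,0],[0,0,0],1]
    - [[0,0,0],[0,0,-0.5],1]
    - [[0,0,0],[0,0,-1],1]
    - [[0,0,0],[0,0,-1],1]
    - [[0,0,0],[0,0,-1],1]
    - [[0,0,0],[0,0,-1],1]
    - [[0,0,0],[0,0,-1],1]
    - [[0,0,0],[0,0,0],1]
    - [[0,0,0],[0,0,0],1]

```text
clock: 20.6
tool_pos: [0.5928, -0.1005, 0.2443]
tool_rot: [3.14, 0.0, 1.571]
force: [0.5, -0.3, 0.0]
width: 1.002
grasp_force: 0.0
```

```bash
python3 - <<'E'
from bench import ctrl
import cv2,numpy as np
f=ctrl.grab_frame("scene");g=ctrl.grab_frame("side");s=ctrl.sense();print(s["tool_pos"],s["force"],s["width"])
m=np.hstack([cv2.resize(x,(400,400),interpolation=cv2.INTER_CUBIC) for x in(f["color"][110:350,150:390],g["color"][130:350,170:390])])
cv2.imwrite("pics/p8.png",m[:,:,::-1])
E
```

```text
[ 0.59205073 -0.10044746  0.24275535] [-0.22503284 -0.14005659 -0.45677594] 0.9981023881923707
```

View pics/p8.png

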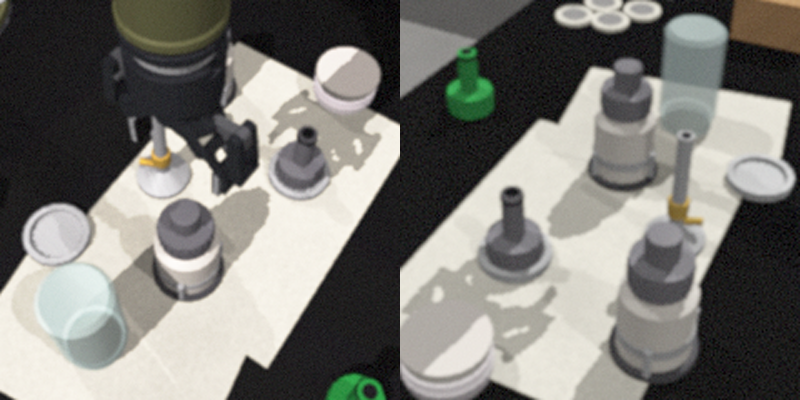

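The storage cap sits home on jar_work at side crop (627,95), the same stance as jar_done. The vented cap is flat in the dish at (514,235). Burner, glass jar and stack are all standing as before.

```bash
python3 -c "
from bench import ctrl
print(ctrl.finish_job())"
```

```text
the job is handed in; nothing more can be done
None
```

The job is handed in: the vented cap is flat in the empty dish, the storage cap is pressed fully home on the opened jar, and nothing else was knocked, at about 21 s of the 58 s allowed.

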